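# Clamp a circuit board in a sprung board holder

### The arm

A 6-joint arm with a two-finger parallel gripper is mounted at the origin on the work surface. World frame = base frame: x ahead of the robot, y to its left, z up, the work surface at z = 0. Lengths are in mm, angles in rad, forces in N, time in s.
With the tool pointing down it reaches from about 350 to 775 mm from the base axis. Payload 7.3 kg.
Tool frame: the origin (TCP) lies between the finger pads; the fingertips stand 25 mm ahead of it and the grasp point (between the pads) lies 6 mm ahead of it; z points along the fingers, y is the direction in which the jaws open and shut (so a half turn about z gives the same grasp; the last joint's range is limited). The gripper opens to 92 mm and grips with 3 to 60 N. Pads are 19 mm wide; open, the fingers measure 130 mm over their backs; the gripper's body (75 mm by 190 mm) begins 47 mm behind the grasp point.
Start: joints at [1.022, 0.342, 1.524, -0, 1.275, -0.146], TCP at [205.786, 483.009, 216.941] pointing down, gripper open.
Joint ranges: [-2.53, 2.53], [-0.77, 2.02], [0.04, 2.7], [-1, 4.14], [0.28, 2.66], [-3.11, 3.11]. Speed limits (rad/s): [2.57, 2.57, 3.14, 3.14, 3.14, 3.14].

### API

Orientations are given as [roll, pitch, yaw] about the fixed x, y, z axes, in that order (R = Rz(yaw) Ry(pitch) Rx(roll)).
In Python, from plant import get_obs, capture, calibration, close_job gives the robot as it stands. The module is installed in compiled form; this text tells all that it offers.
- The arm moves only by the shell command python3 -m jog 'ROWS'. ROWS is JSON, one flat list of numbers, 5 for each row, row after row: the closure, from 0 (fully open) to 1 (shut), then the shift along the tool's x, y, z in mm, then the turn about the tool's z in degrees. In form: [fingers, tx, ty, tz, yaw, fingers, tx, ty, tz, yaw, ...]. A call has 1 to 5 rows; each row shifts and turns the pose as measured when the row begins, along the tool's axes as they then stand; what a row does not reach is not made up. A row lasts 1/10 s, in which the tool goes at most 50 mm and 8.59 degrees, less where a joint would pass 70% of its speed; a pose out of reach is approached as far as the arm can. A call is refused whole if a number of a shift passes 50 or a number of a turn 8.59, either way. A call with a gripper value outside its range is refused whole. The fingers move at their own pace and stop on an object; the grip force is fixed at half the most. Time passes only in rows, so rows that do not move let the fingers close. It gives the time, the measured TCP pose, the force and the opening at its end, in the units of the state.
- get_obs(): the state, without advancing time (a new reading comes with each control period).
- capture(name): name is "side" or "top"; returns (picture, depth): 400x640x3 uint8, red, green, blue; 400x640 float32, mm along the optical axis (not along the pixel's ray), 0 where there is no reading.
- calibration(name): a dict with "fovy" (degrees; the focal length in pixels is half the picture's height over the tangent of half this angle, whatever the lens; pixels are square), "cx", "cy" (the principal point, pixels), "R" (3x3) and "t" (3): a world point X has camera coordinates R X + t. Camera axes: x right, y down, z forward; pixel columns grow to the right and rows downward; lengths in mm; the calibration is good to about 2 mm. A picture is of the moment at which its call begins. calibration takes no time and is no camera call.
- close_job(): hands the job in, once; it reports no verdict.
The state is a dict: "time": time; "joint_positions": joint angles; "dq": joint speeds; "tau": joint torques, N m; "tool_pos": TCP position; "tcp_rot": TCP orientation; "contact_force": force on the tool from outside, world axes, zero at the start; "moment": the same for the moment, N m; "grip_width": finger opening in mm.
Only numpy, scipy, OpenCV 4.12 (cv2) and the standard library are available. Lean on these libraries where they do the work, as an engineer would, in place of code of your own. Each camera call takes 0.05 s, during which the arm holds its last target.

### The job

Clamp the loose circuit board in the board holder: slide the carriage up until the board is squeezed flat and square against the fixed jaw and the sprung jaw is pressed back a few millimetres, then, holding it there, lock the carriage by turning its T-bar knob clockwise until it is tight. Let go and leave the board gripped; do not disturb the other things on the bench.

Things in the scene. Friction and masses are not known exactly. Their poses are not given: they have to be found in the camera images.
- board_holder: Fixed board holder: steel base plate 254 x 124 mm, grey board pad, fixed jaw block at one end, two guide rods (10 mm thick, 102 mm apart) carrying an aluminium carriage. Origin: centre of its underside, 2 mm above the bench. +x runs along the rods from the carriage to the fixed jaw, z up. Heights over the origin: pad 24 mm, jaws 42, carriage 44 (nothing but the knob is higher).
- fixed_jaw_face (a point): Middle of the fixed jaw's face, at the height of the pad's top; 95 mm along +x from the holder's origin; axes as the holder. Both jaws have a lip, 3 mm deep, starting 4.5 mm above the pad, that reaches over the board's edge.
- carriage (a joint): Position in m of the carriage (50 mm long, 120 mm wide) along the holder's +x: 0 fully back, 0.060 at the end. The knob axis is at holder x = -0.090 + this value, y = 0; the free sprung jaw's face is 45 mm ahead of it. Loose, the carriage slides with about 1.2 N of friction, and the sprung jaw pushes it back off the board when let go; locked by the knob it stays.
- sprung_jaw (a joint): How far in m the carriage's sprung front jaw (84 mm wide) is pressed back towards the carriage: 0 free, 0.008 fully home. The spring pushes with 3 N at 0 and 7.8 N at 0.008. With the board against the fixed jaw it reads 0.004 when the carriage stands at 0.054.
- clamp_knob (a joint): Angle in rad of the knob: 0 fully backed off, growing clockwise seen from above. The bar lies along the holder's x at 0. It starts loose (0 to 0.5); the clamp begins to bite at about 1.0, is tight from 1.3 on, and meets a hard stop at 2.0. Turning takes 0.15 N m loose, up to 0.25 N m tight; it stays where it is left.
- knob_grip (a point): Centre of the knob's bar, on the knob's vertical axis, 73 mm above the holder's origin. Black T-bar knob on the middle of the carriage: bar 64 mm long (x), 14 mm thick (y), 22 mm tall, standing on a 14 mm stem with 18 mm of free space between bar and carriage.
- board_mid (a point): Centre of the green circuit board, 90 mm (its x) by 70 mm (its y), 2.4 mm thick, with parts up to 16 mm tall on top; 60 to 130 g. It lies loose on the pad between the jaws, 3 to 12 mm short of the fixed jaw and slightly askew. Gripped against the fixed jaw, its centre lies at holder x = +50 mm, 25.2 mm above the holder's origin.
- spray_can: Bystander: white and red spray can, 64 mm across, 192 mm tall, standing; origin at the centre of its underside.
- flux_jar: Bystander: small amber jar with a black lid, 60 mm across, 55 mm tall; origin at the centre of its underside.
- screwdriver: Bystander: screwdriver 170 mm long lying along its x; origin under its middle.

How it is judged (in metres and radians):
At the end, for the whole second after the job is handed in: With the robot away, the board lies flat on the pad (within 2 mm and 0.04 rad), square to the holder (0.04 rad) and against the fixed jaw (centre within 3 mm of its place); the sprung jaw is still pressed back by at least 1.5 mm, the carriage does not move, and the knob is tight (at least 1.25 rad) (value of joint sprung_jaw above 0.0015 m and value of joint clamp_knob above 1.25 rad and angle between the x axis of board_mid and the x axis of board_holder, either way round below 0.04 rad and x of board_mid in the frame of board_holder between 0.047 and 0.053 m and z of board_mid in the frame of board_holder between 0.0232 and 0.0275 m and angle between board_mid's own z axis and vertical below 0.04 rad and velocity of joint carriage between -0.003 and 0.003 m/s); the robot touches nothing.
It fails at once if a bystander (spray can, jar, screwdriver) was moved by more than 25 mm (distance of any of spray_can, flux_jar, screwdriver from where it was at the start of the episode above 0.025 m).
It also fails if it takes over 34 s, if anything falls off the work surface, if the arm or the gripper's body presses on something with over 40 N, if the wrist force passes 120 N, or if a joint passes its speed limit or range.

## Working session

There is one attempt and no reset: what is moved stays moved. The work goes in short steps, Python scripts to look and compute and a shell command to move; the robot and the scene stay as the last step left them, time stands still between calls to the robot, and variables do not carry over. Pictures are saved under pics/ and viewed, and the job is handed in when it is done.

```bash
ls; mkdir -p pics
python3 - <<'E'
from plant import *
import cv2, numpy as np
print(get_obs())
for n in ("side","top"):
    c=calibration(n); print(n,c)
    p,d=capture(n); cv2.imwrite(f"pics/{n}0.png",p[:,:,::-1]); np.savez(f"{n}0.npz",p=p,d=d)
E
```

```text
pics
{'time': 0.0, 'joint_positions': array([ 1.02201915e+00,  3.42713204e-01,  1.52503764e+00, -1.43081460e-05,
        1.27538816e+00, -1.45995335e-01]), 'dq': array([ 0.00044505,  0.00010414, -0.00127673, -0.00256679,  0.00102631,
        0.00048537]), 'tau': array([-4.29802794e-04, -4.31228828e+01, -2.44219851e+01,  7.17144390e-02,
        5.59333863e-02, -1.47729434e-04]), 'tool_pos': array([205.54394744, 482.62386392, 216.24271853]), 'tcp_rot': array([-3.14006077e+00, -2.11421595e-04,  2.73881483e+00]), 'contact_force': array([ 0.39783405,  0.34166797, -0.3642186 ]), 'moment': array([ 0.0362939 , -0.02176549, -0.00731311]), 'grip_width': 91.4385197941941}
side {'fovy': 55.977237710508156, 'cx': 318.5909761025327, 'cy': 198.0459809361059, 'R': array([[ 0.69082101, -0.7227002 , -0.02169708],
       [-0.3727143 , -0.33023829, -0.86719475],
       [ 0.61955661,  0.60716316, -0.49749624]]), 't': array([-392.79837407,  275.47480761,  697.11521299])}
top {'fovy': 52.691622930227346, 'cx': 319.2996632936817, 'cy': 201.00625511240213, 'R': array([[-0.01671467, -0.99952902, -0.02573629],
       [-0.9930011 ,  0.01960434, -0.11646669],
       [ 0.11691638,  0.02360946, -0.99286109]]), 't': array([  16.22445459,  536.51935276, 1122.82938496])}
```

View pics/side0.png

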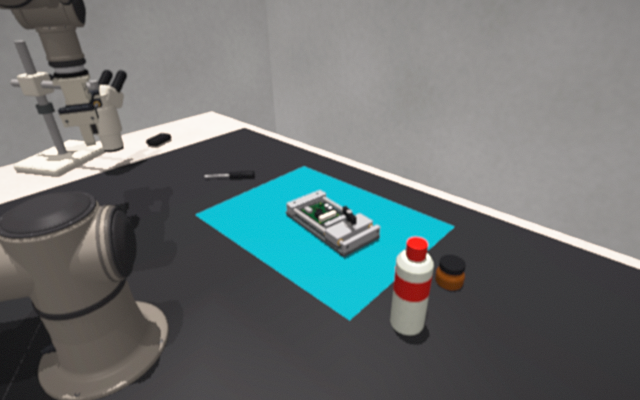

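View pics/top0.png

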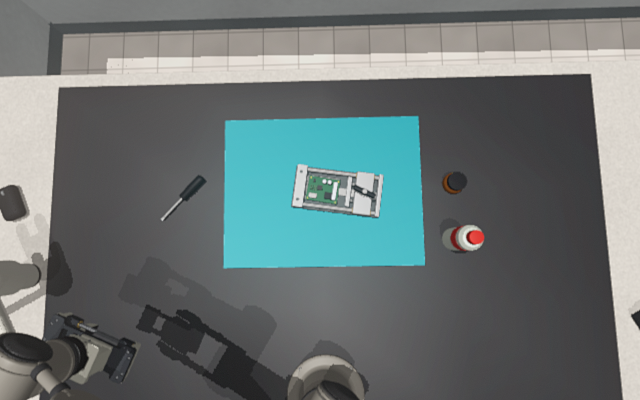

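The side view shows the holder around (333,220), with its fixed jaw to the upper left and the black knob at about (348,213). In the top view the holder is at (338,191) with the knob at about (364,190). The can (467,237) and jar (455,182) are off to the -y side, and the screwdriver (183,198) is off to +y. I'll zoom in and measure.

Run:
```python
import cv2, numpy as np
a=np.load("side0.npz"); b=np.load("top0.npz")
x=cv2.resize(a['p'][180:260,275:395,::-1],None,fx=6,fy=6,interpolation=cv2.INTER_CUBIC); cv2.imwrite("pics/side0z.png",x)
x=cv2.resize(b['p'][155:225,285:390,::-1],None,fx=7,fy=7,interpolation=cv2.INTER_CUBIC); cv2.imwrite("pics/top0z.png",x)
```

```text
(no output)
```

View pics/side0z.png

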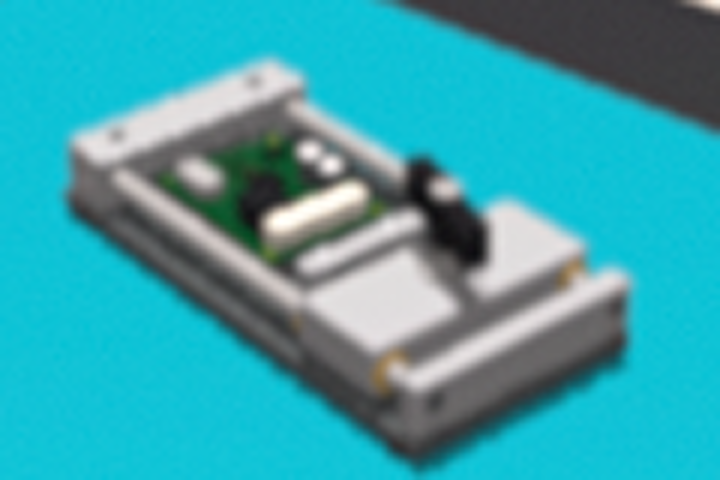

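View pics/top0z.png

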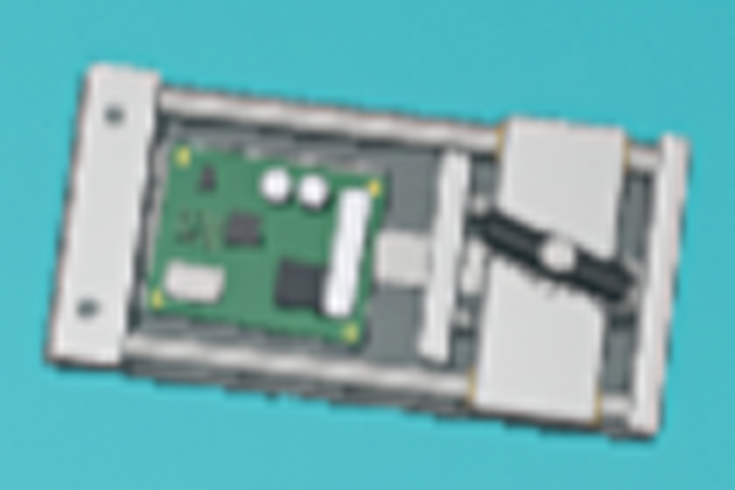

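```bash
cat > h.py <<'E'
import numpy as np, cv2
from plant import *
def K(c):
    f=200/np.tan(np.radians(c['fovy']/2)); return np.array([[f,0,c['cx']],[0,f,c['cy']],[0,0,1]])
def ray(n,uv):
    c=calibration(n); uv=np.atleast_2d(np.array(uv,float))
    d=np.c_[uv,np.ones(len(uv))]@np.linalg.inv(K(c)).T@c['R']; return -c['R'].T@c['t'],d
def plane(n,uv,z):
    o,d=ray(n,uv); return o+d*((z-o[2])/d[:,2])[:,None]
def tri(uvs,uvt):
    cs=[calibration(n) for n in("side","top")]
    P=[K(c)@np.c_[c['R'],c['t']] for c in cs]
    X=cv2.triangulatePoints(P[0],P[1],np.array(uvs,float).reshape(2,1),np.array(uvt,float).reshape(2,1)).ravel(); return X[:3]/X[3]
def proj(n,X):
    c=calibration(n); Y=(np.atleast_2d(X)@c['R'].T+c['t'])@K(c).T; return Y[:,:2]/Y[:,2:]
def bydepth(n,uv,d):
    o,r=ray(n,uv); return o+r*d
E
python3 - <<'E'
from h import *
np.set_printoptions(precision=1,suppress=True)
T=lambda x,y:(285+(x+.5)/7-.5,155+(y+.5)/7-.5)
S=lambda x,y:(275+(x+.5)/6-.5,180+(y+.5)/6-.5)
print("knobcap",tri(S(445,190),T(557,252)))
print("jaw screw A",tri(S(252,80),T(114,115)), "screwB",tri(S(118,135),T(88,307)))
print("jaw outer corners",tri(S(275,60),T(92,66)),tri(S(72,140),T(48,358)))
print("back bar corners z44",plane("top",[T(688,138),T(658,435)],44))
print("jaw corners z44",plane("top",[T(92,66),T(48,358),T(160,74),T(120,362)],44))
print("carriage corners z46",plane("top",[T(510,118),T(625,128),T(598,416),T(472,402)],46))
b=np.load("top0.npz");p=b['p'].astype(int);d=b['d']
hsv=cv2.cvtColor(b['p'],cv2.COLOR_RGB2HSV)
m=np.zeros((400,640),np.uint8);roi=(slice(155,225),slice(285,390))
m[roi]=((hsv[roi][...,0]<80)|(hsv[roi][...,0]>100)|(hsv[roi][...,1]<110)).astype(np.uint8)*255
c=max(cv2.findContours(m,0,2)[0],key=cv2.contourArea);print("holder rect",cv2.minAreaRect(c))
box=cv2.boxPoints(cv2.minAreaRect(c));print(plane("top",box,30))
g=np.zeros_like(m);g[roi]=((hsv[roi][...,0]>45)&(hsv[roi][...,0]<80)&(hsv[roi][...,1]>90)).astype(np.uint8)*255
c=np.vstack([q for q in cv2.findContours(g,0,2)[0] if cv2.contourArea(q)>3]);print("board",cv2.minAreaRect(c),plane("top",cv2.boxPoints(cv2.minAreaRect(c)),28))
for u,v in[(300,195),(352,180),(365,200),(364,191),(368,192),(340,205),(250,200)]:
  print(u,v,d[v,u],bydepth("top",(u,v),d[v,u]))
E
```

```text
knobcap [ 556.4 -117.4   85.7]
jaw screw A [622.1  57.4  45.7] screwB [543.6  68.8  44.8]
jaw outer corners [643.9  65.2  44.7] [525.   83.9  44.1]
back bar corners z44 [[ 608.  -175.5   44. ]
 [ 487.6 -159.3   44. ]]
jaw corners z44 [[643.1  66.2  44. ]
 [523.4  85.2  44. ]
 [639.2  38.4  44. ]
 [521.2  56.1  44. ]]
carriage corners z46 [[ 617.4 -103.6   46. ]
 [ 612.3 -150.    46. ]
 [ 495.6 -135.4   46. ]
 [ 502.1  -85.2   46. ]]
holder rect ((337.3846740722656, 190.423095703125), (88.68482971191406, 44.15636444091797), 7.125016689300537)
[[ 521.7   88.8   30. ]
 [ 649.1   71.8   30. ]
 [ 611.3 -181.1   30. ]
 [ 485.5 -161.1   30. ]]
board ((320.8662109375, 189.3472900390625), (27.605379104614258, 23.498361587524414), 8.972625732421875) [[544.3  46.3  28. ]
 [611.7  34.9  28. ]
 [597.4 -43.6  28. ]
 [530.3 -31.6  28. ]]
300 195 1143.7759 [[553.3  60.5  45.5]]
352 180 1176.076 [[598.4 -89.4  14.7]]
365 200 1136.5127 [[ 535.3 -122.6   46.3]]
364 191 1097.8507 [[ 555.1 -116.9   87.7]]
368 192 1096.4191 [[ 552.  -127.6   88.6]]
340 205 1163.7618 [[525.4 -52.7  19.4]]
250 200 1189.0891 [[547.1 211.2   2.7]]
```

Run:
```python
from h import *
np.set_printoptions(precision=1,suppress=True)
b=np.load("top0.npz");hsv=cv2.cvtColor(b['p'],cv2.COLOR_RGB2HSV)
roi=(slice(180,204),slice(350,382))
m=np.zeros((400,640),np.uint8)
m[roi]=(hsv[roi][...,2]<50)*255
c=max(cv2.findContours(m,0,2)[0],key=cv2.contourArea);r=cv2.minAreaRect(c);print("bar",r)
bx=plane("top",cv2.boxPoints(r),84);print(bx)
ys,xs=np.nonzero(m);vx=cv2.fitLine(np.c_[xs,ys].astype(np.float32),cv2.DIST_HUBER,0,.01,.01).ravel();print(vx)
q=plane("top",[vx[2:]-10*vx[:2],vx[2:]+10*vx[:2]],84);e=q[0]-q[1];print("bar yaw",np.degrees(np.arctan2(e[1],e[0])),q.mean(0))
print("can top",plane("top",(477,237),192),"jar",plane("top",(456,181),55))
print("screwdr",plane("top",[(162,220),(204,177)],10))
```

```text
bar ((372.0, 197.0), (0.0, 0.0), 0.0)
[[ 538.7 -138.4   84. ]
 [ 538.7 -138.4   84. ]
 [ 538.7 -138.4   84. ]
 [ 538.7 -138.4   84. ]]
[  0.9   0.4 367.  194.7]
bar yaw 64.18655411395373 [ 545.4 -125.    84. ]
can top [[ 423.1 -375.8  192. ]] jar [[ 582.7 -376.7   55. ]]
screwdr [[492.4 468.2  10. ]
 [617.4 346.5  10. ]]
```

```bash
python3 - <<'E'
from h import *
np.set_printoptions(precision=1,suppress=True)
b=np.load("top0.npz");hsv=cv2.cvtColor(b['p'],cv2.COLOR_RGB2HSV);d=b['d']
roi=(slice(176,208),slice(346,384))
for t in(70,90):
    m=np.zeros((400,640),np.uint8);m[roi]=(hsv[roi][...,2]<t)*255
    c=max(cv2.findContours(m,0,2)[0],key=cv2.contourArea);r=cv2.minAreaRect(c);print(t,"bar",r)
# depth based: points with z>65
vv,uu=np.mgrid[roi[0],roi[1]];P=np.array([bydepth("top",(u,v),d[v,u])[0] for u,v in zip(uu.ravel(),vv.ravel())])
P=P[(P[:,2]>70)&(P[:,2]<95)];print(len(P));r=cv2.minAreaRect(P[:,:2].astype(np.float32));print(r,P.mean(0),P[:,2].max())
l=cv2.fitLine(P[:,:2].astype(np.float32),cv2.DIST_HUBER,0,.01,.01).ravel();print(np.degrees(np.arctan2(l[1],l[0])))
E
python3 -m jog '[0,0,0,0,0]'
```

```text
70 bar ((369.28448486328125, 193.8362274169922), (9.585370063781738, 4.464419364929199), 23.198591232299805)
90 bar ((362.89691162109375, 190.73194885253906), (23.75910186767578, 5.889007568359375), 23.96249008178711)
131
((554.7637939453125, -118.14208984375), (63.26639175415039, 14.338391304016113), 64.23902130126953) [ 553.7 -117.7   84.7] 91.63267221981437
63.188187
time: 0.2
tool_pos: [205.5, 482.5, 215.9]
tcp_rot: [-3.139, -0.0, 2.739]
contact_force: [-0.5, -0.1, -0.0]
grip_width: 91.8
```

```bash
python3 -m jog '[0,-40,-30,0,0, 0,-40,-30,0,0, 0,-40,-30,0,0, 0,-40,-30,0,0, 0,-40,-30,0,0]'; python3 -m jog '[0,-40,-30,0,0, 0,-40,-30,0,0, 0,-40,-30,0,0, 0,-40,-30,0,0, 0,-40,-30,0,0]'
```

```text
time: 0.7
tool_pos: [329.8, 267.0, 214.3]
tcp_rot: [-3.139, -0.002, 2.751]
contact_force: [2.0, 0.8, -0.2]
grip_width: 92.1
time: 1.2
tool_pos: [455.6, 50.6, 214.6]
tcp_rot: [-3.14, -0.001, 2.751]
contact_force: [0.3, 0.7, -0.7]
grip_width: 91.9
```

```bash
python3 -m jog '[0,-39,-29,0,0, 0,-39,-29,0,0, 0,-39,-29,0,0, 0,-30,-22,0,0, 0,0,0,0,8.5]'; python3 -m jog '[0,0,0,0,8.5, 0,0,0,0,8.5, 0,0,0,0,8.5, 0,0,0,0,8.5, 0,0,0,0,8.5]';  python3 -m jog '[0,0,0,0,8.5, 0,0,0,0,8.5, 0,0,0,0,8.5, 0,0,0,0,8.5, 0,0,0,0,0]'
```

```text
time: 1.7
tool_pos: [553.0, -117.8, 213.0]
tcp_rot: [-3.14, -0.0, 2.595]
contact_force: [-0.2, -0.1, -0.0]
grip_width: 92.3
time: 2.2
tool_pos: [552.5, -120.4, 210.1]
tcp_rot: [-3.136, -0.002, 1.843]
contact_force: [1.2, 0.4, 0.1]
grip_width: 91.9
time: 2.7
tool_pos: [551.6, -120.1, 208.4]
tcp_rot: [-3.132, 0.001, 1.242]
contact_force: [0.5, 0.6, 0.1]
grip_width: 91.6
```

```bash
python3 -m jog '[0,3.5,3,39,7.2, 0,0,0,39,0, 0,0,0,0,0]'
python3 - <<'E'
from h import *
for n in ("side","top"):
    p,d=capture(n); np.savez(f"{n}1.npz",p=p,d=d)
    x=p[140:260,265:425,::-1] if n=="side" else p[130:250,270:430,::-1]
    cv2.imwrite(f"pics/{n}1.png",cv2.resize(x,None,fx=4,fy=4,interpolation=cv2.INTER_CUBIC))
E
```

```text
time: 3.0
tool_pos: [555.9, -117.9, 129.6]
tcp_rot: [-3.136, 0.002, 1.123]
contact_force: [-1.1, 1.0, -1.1]
grip_width: 92.1
```

View pics/side1.png

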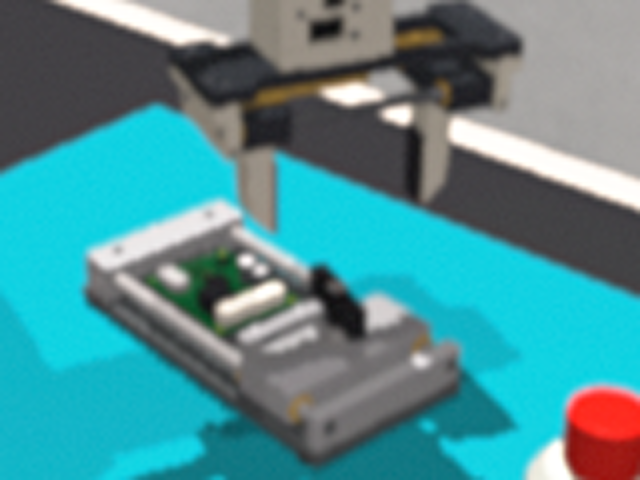

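View pics/top1.png

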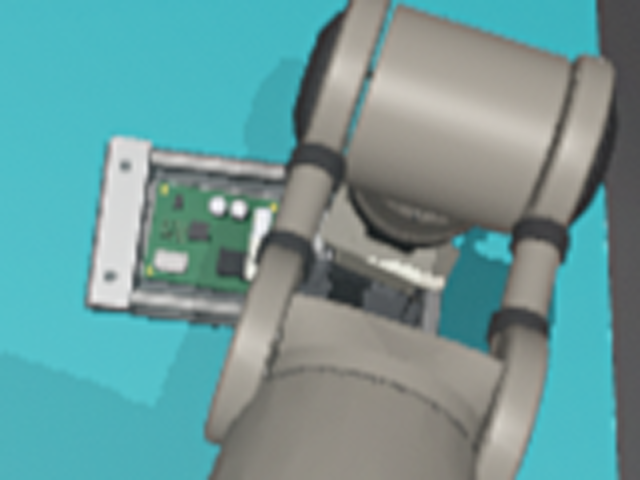

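The side view shows the fingers (tips at zoomed (258,225) and (430,200)) straddling the black knob at (338,300). The arm hides the knob in the top view. I'll descend and grip.

```bash
python3 -m jog '[0,0,0,24,0, 0,0,0,24,0, 0,0,0,0,0]'; python3 -m jog '[1,0,0,0,0, 1,0,0,0,0, 1,0,0,0,0]'; python3 -m jog '[1,0,0,0,0, 1,0,0,0,0, 1,0,0,0,0, 1,0,0,0,0]'
```

```text
time: 3.4
tool_pos: [563.6, -120.7, 92.9]
tcp_rot: [3.126, 0.0, 1.128]
contact_force: [-0.5, 0.5, 0.6]
grip_width: 92.0
time: 3.7
tool_pos: [566.8, -121.9, 99.1]
tcp_rot: [3.118, -0.001, 1.13]
contact_force: [0.1, 0.5, 0.1]
grip_width: 72.4
time: 4.1
tool_pos: [567.8, -122.2, 101.6]
tcp_rot: [3.114, -0.001, 1.13]
contact_force: [-0.0, 1.2, 0.3]
grip_width: 40.6
```

```bash
python3 -m jog '[0,0,0,0,0, 0,0,0,0,0, 0,0,0,0,0]'; python3 -c "
from plant import *
o=get_obs()
for k in o: print(k,o[k])"
```

```text
time: 4.4
tool_pos: [567.6, -122.1, 101.4]
tcp_rot: [3.114, -0.001, 1.13]
contact_force: [0.2, 0.4, 0.2]
grip_width: 59.9
time 4.4
joint_positions [-0.34301991  0.53910892  1.54909928 -0.00181606  1.02629468  0.09865812]
dq [0.00082228 0.00091146 0.00162383 0.00080683 0.00020445 0.00043559]
tau [ 2.33978208e-03 -5.02100909e+01 -2.16126269e+01  6.71406090e-02
 -9.71555966e-02  2.10950937e-03]
tool_pos [ 567.64921045 -122.14398456  101.36783857]
tcp_rot [ 3.11447985e+00 -1.09722586e-03  1.13005283e+00]
contact_force [0.22654916 0.37592653 0.24151249]
moment [-0.02474773  0.15085547 -0.01774249]
grip_width 59.9191286009568
```

Run:
```python
from h import *
for n in ("side",):
    p,d=capture(n)
    cv2.imwrite(f"pics/{n}2f.png",p[:,:,::-1])
    x=p[140:260,265:425,::-1] if n=="side" else p[130:250,270:430,::-1]
    cv2.imwrite(f"pics/{n}2.png",cv2.resize(x,None,fx=4,fy=4,interpolation=cv2.INTER_CUBIC))
print(get_obs()['tool_pos'])
```

```text
[ 567.66282416 -122.15982549  101.36769347]
```

View pics/side2.png

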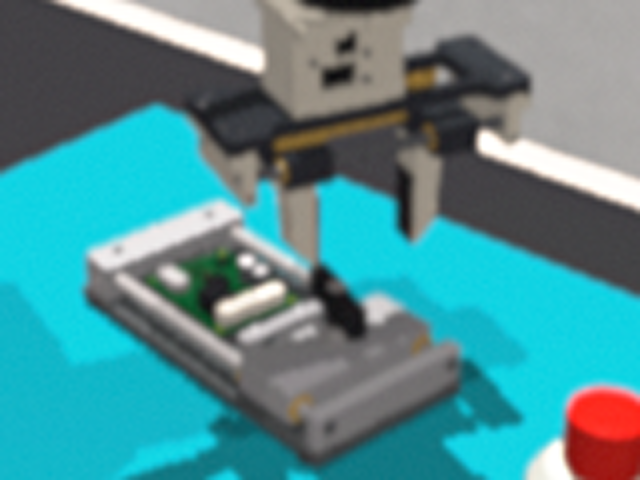

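View pics/side2f.png

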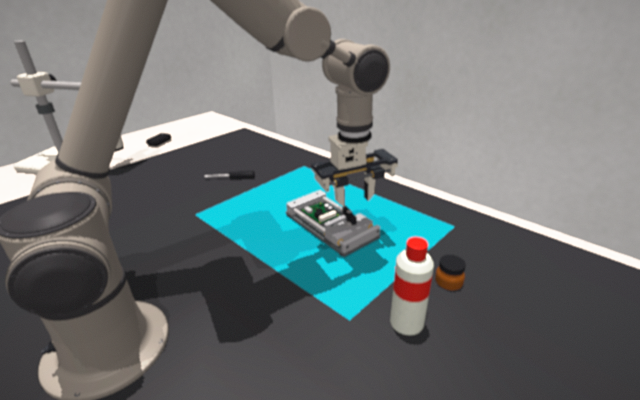

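```bash
python3 -m jog '[0,0,-6,0,0, 0,-1,-6,0,0]';python3 -m jog '[0,0,0,0,0, 0,0,0,0,0]'; python3 -m jog '[0,0,0,6,0]'; python3 -m jog '[0,0,0,0,0]'
```

```text
time: 4.65
tool_pos: [556.1, -117.8, 100.7]
tcp_rot: [3.114, -0.001, 1.13]
contact_force: [-0.2, -0.1, 0.0]
grip_width: 79.8
time: 4.85
tool_pos: [554.9, -117.3, 100.8]
tcp_rot: [3.115, -0.001, 1.13]
contact_force: [-0.1, 0.2, -0.5]
grip_width: 91.1
time: 4.95
tool_pos: [555.6, -117.6, 95.4]
tcp_rot: [3.113, -0.001, 1.13]
contact_force: [0.2, -0.2, 0.5]
grip_width: 91.6
time: 5.05
tool_pos: [555.1, -117.5, 94.5]
tcp_rot: [3.115, -0.001, 1.13]
contact_force: [-0.1, -0.9, -0.2]
grip_width: 91.1
```

```bash
python3 -m jog '[0,0,0,-24,0, 0,0,0,-24,0, 0,0,0,0,0]';python3 -m jog '[0,0,0,0,0, 0,0,0,0,0]'
```

```text
time: 5.35
tool_pos: [553.5, -116.9, 142.2]
tcp_rot: [3.118, -0.001, 1.13]
contact_force: [1.0, 0.1, 0.3]
grip_width: 91.8
time: 5.55
tool_pos: [553.2, -116.8, 141.1]
tcp_rot: [3.119, -0.001, 1.13]
contact_force: [-0.5, 0.7, -0.8]
grip_width: 91.9
```

```bash
python3 -m jog '[0,0,1,12,0, 0,0,0,12,0, 0,0,0,12,0, 0,0,0,10,0, 0,0,0,0,0]'; python3 -m jog '[0,0,0,6,0, 0,0,0,6,0, 0,0,0,0,0]'
```

```text
time: 6.05
tool_pos: [552.5, -116.9, 86.3]
tcp_rot: [3.127, 0.0, 1.13]
contact_force: [-0.6, 0.5, 0.3]
grip_width: 91.6
time: 6.35
tool_pos: [552.5, -116.9, 72.6]
tcp_rot: [3.128, 0.0, 1.13]
contact_force: [0.4, -0.1, -0.2]
grip_width: 92.1
```

```bash
python3 -m jog '[0,0,2,-4,0, 0,0,1,-4,0, 0,0,0,0,0]'; python3 -m jog '[0,0,0,0,0]'
```

```text
time: 6.65
tool_pos: [556.1, -118.5, 82.2]
tcp_rot: [3.126, 0.0, 1.13]
contact_force: [-0.1, 0.2, -0.0]
grip_width: 91.6
time: 6.75
tool_pos: [556.4, -118.6, 82.8]
tcp_rot: [3.125, -0.0, 1.13]
contact_force: [-0.1, 0.1, -0.0]
grip_width: 91.8
```

```bash
python3 -m jog '[1,0,-0.5,0,0, 1,0,0,0,0, 1,0,0,0,0]'; python3 -m jog '[1,0,0,0,0, 1,0,0,0,0, 1,0,0,0,0]'
```

```text
time: 7.05
tool_pos: [556.1, -118.4, 83.3]
tcp_rot: [3.124, -0.0, 1.13]
contact_force: [0.2, -0.9, 0.2]
grip_width: 72.5
time: 7.35
tool_pos: [555.9, -118.3, 83.1]
tcp_rot: [3.124, -0.0, 1.13]
contact_force: [-0.1, -0.5, -0.6]
grip_width: 48.4
```

```bash
python3 -m jog '[1,0,0,0,0, 1,0,0,0,0, 1,0,0,0,0, 1,0,0,0,0]'; python3 -m jog '[1,0,0,0,0, 1,0,0,0,0]'
```

```text
time: 7.75
tool_pos: [555.8, -118.3, 83.0]
tcp_rot: [3.125, -0.0, 1.13]
contact_force: [0.2, -0.3, 0.7]
grip_width: 16.2
time: 7.95
tool_pos: [555.8, -118.3, 83.0]
tcp_rot: [3.125, -0.0, 1.13]
contact_force: [-0.4, 0.3, 0.1]
grip_width: 1.7
```

Run:
```python
from h import *
for n in ("side","top"):
    p,d=capture(n)
    x=p[140:260,265:425,::-1] if n=="side" else p[130:250,270:430,::-1]
    cv2.imwrite(f"pics/{n}3.png",cv2.resize(x,None,fx=5,fy=5,interpolation=cv2.INTER_CUBIC))
    if n=="side": print(proj(n,[[555.8,-118.3,83],[555.8,-118.3,58]]))
print(get_obs())
```

```text
[[348.934939   212.40031289]
 [348.75076146 220.88278187]]
{'time': 8.05, 'joint_positions': array([-0.34358632,  0.54748457,  1.59439711, -0.00194006,  0.98299416,
        0.09835352]), 'dq': array([-0.00117818,  0.00111514,  0.00112778,  0.0016275 ,  0.00099964,
        0.00010973]), 'tau': array([ 1.47556955e-03, -4.96275473e+01, -2.06585151e+01,  6.48000254e-02,
       -4.84187377e-02,  1.49173975e-03]), 'tool_pos': array([ 555.84706607, -118.28897931,   82.9651302 ]), 'tcp_rot': array([ 3.12479721e+00, -1.70373739e-05,  1.12991896e+00]), 'contact_force': array([ 0.66297854, -0.09914952,  0.33856218]), 'moment': array([-0.13721254,  0.11567989, -0.00701513]), 'grip_width': 0.09493718295585198}
```

View pics/side3.png

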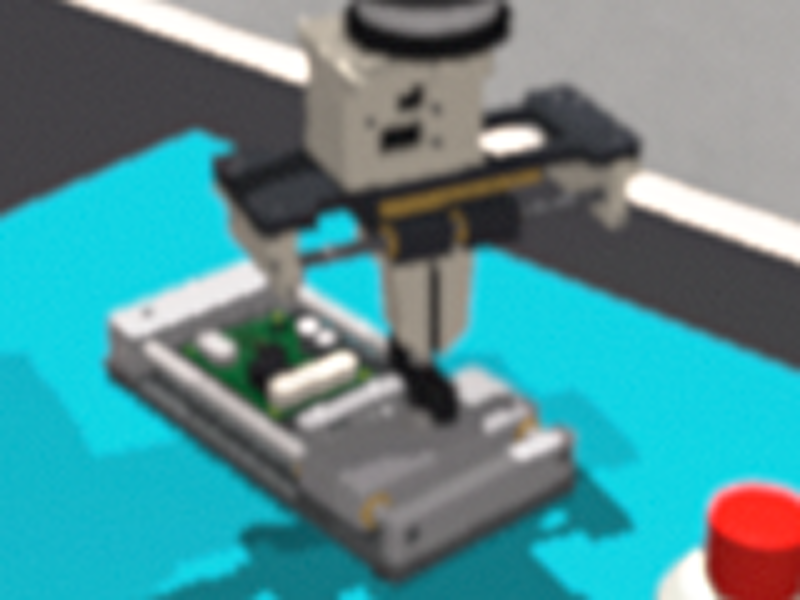

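View pics/top3.png

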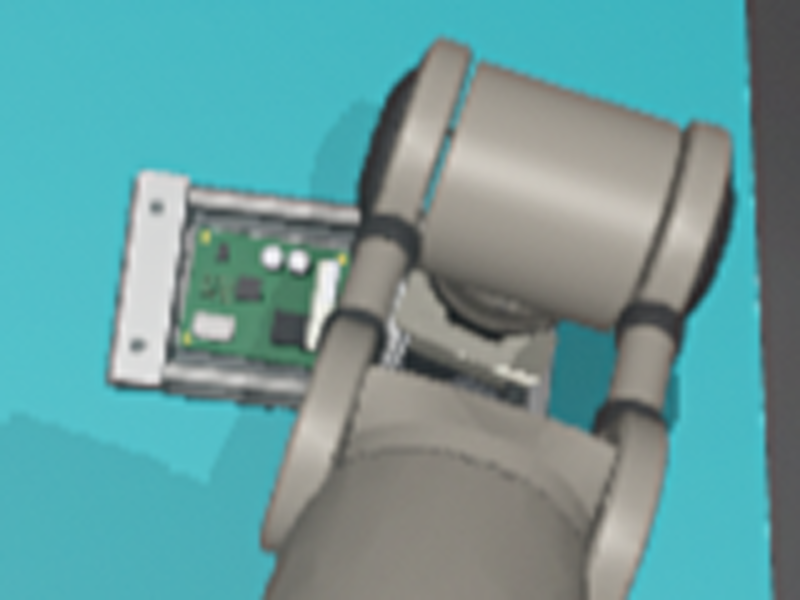

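Run:
```python
from h import *
np.set_printoptions(precision=1,suppress=True)
def tips(p,psi,w,tilt=0):
    R=cv2.Rodrigues(np.array([0,0,psi]))[0]@cv2.Rodrigues(np.array([np.pi,0,0]))[0]
    for s in(-1,1): 
        for z in(25,0): yield np.array(p)+R@np.array([0,s*(w/2+4),z])
print(proj("side",list(tips([555.9,-117.9,129.6],1.123,92))))
print(proj("side",list(tips([567.6,-122.1,101.4],1.13,60))))
print(proj("side",list(tips([555.8,-118.3,83],1.13,0))))
```

```text
[[330.  208.9]
 [329.9 199.9]
 [367.4 200.8]
 [367.8 192. ]]
[[340.6 216.2]
 [340.7 207.5]
 [365.3 210.5]
 [365.7 201.9]]
[[347.3 221.2]
 [347.5 212.7]
 [350.2 220.5]
 [350.4 212.1]]
```

Run:
```python
from h import *
np.set_printoptions(precision=1,suppress=True)
p,d=capture("side"); np.savez("side4.npz",p=p,d=d)
for v in range(186,222,2):
    print(v,[ "%.0f,%.0f,%.0f"%tuple(bydepth("side",(u,v),d[v,u])[0]) for u in(344,347,350,353,356)])
b=np.load("side1.npz")
print("img1")
for u,v in [(329,190),(330,194),(331,196),(330,198),(372,184),(372,187),(370,188)]: print(u,v,bydepth("side",(u,v),b['d'][v,u]),b['p'][v,u])
a=np.load("top0.npz");print(proj("top",[205.5,482.6,216]))
```

```text
186 ['512,-138,181', '520,-140,179', '526,-144,178', '532,-148,177', '543,-147,172']
188 ['513,-137,175', '518,-142,175', '526,-144,173', '532,-147,171', '545,-146,166']
190 ['514,-136,170', '520,-141,169', '526,-144,167', '531,-149,167', '562,-133,149']
192 ['514,-137,165', '519,-141,164', '525,-145,163', '555,-130,145', '562,-134,144']
194 ['532,-121,146', '539,-125,144', '548,-127,142', '555,-130,140', '560,-135,139']
196 ['534,-120,140', '543,-122,136', '547,-127,137', '555,-130,134', '561,-135,134']
198 ['535,-119,133', '539,-125,134', '549,-126,130', '556,-129,128', '560,-136,129']
200 ['536,-119,127', '541,-123,127', '547,-128,126', '554,-131,124', '563,-133,121']
202 ['537,-118,121', '542,-123,121', '549,-127,119', '555,-131,118', '562,-134,116']
204 ['540,-116,113', '540,-124,116', '549,-127,113', '554,-131,113', '563,-134,110']
206 ['539,-116,108', '543,-123,109', '547,-129,110', '553,-132,108', '563,-134,105']
208 ['563,-96,84', '541,-124,104', '547,-128,104', '556,-130,101', '693,-34,-1']
210 ['557,-101,82', '559,-109,85', '548,-128,97', '556,-131,95', '682,-42,1']
212 ['556,-102,77', '549,-118,87', '556,-121,85', '668,-42,-0', '671,-51,2']
214 ['554,-104,73', '549,-118,81', '549,-127,85', '554,-133,85', '664,-56,1']
216 ['583,-80,43', '547,-120,78', '546,-130,82', '547,-138,85', '603,-104,44']
218 ['579,-83,40', '548,-119,71', '542,-133,80', '542,-143,84', '548,-146,82']
220 ['580,-82,33', '549,-118,64', '541,-134,75', '539,-145,81', '547,-148,78']
img1
329 190 [[ 500.3 -103.2  163.2]] [152 144 133]
330 194 [[ 502.8 -104.   151.9]] [154 145 136]
331 196 [[ 505.7 -104.4  145.6]] [141 158 157]
330 198 [[685.9  63.4  -1.1]] [ 60 207 225]
372 184 [[ 598.2 -152.5  157.2]] [153 145 134]
372 187 [[ 599.3 -152.2  148.6]] [148 140 130]
370 188 [[ 596.8 -148.4  145.5]] [106 100  93]
[[116.  336.6]]
```

Run:
```python
import cv2,numpy as np
a=np.load("top0.npz")['p'][280:400,0:160,::-1]; cv2.imwrite("pics/top0g.png",cv2.resize(a,None,fx=5,fy=5,interpolation=cv2.INTER_CUBIC))
```

```text
(no output)
```

View pics/top0g.png

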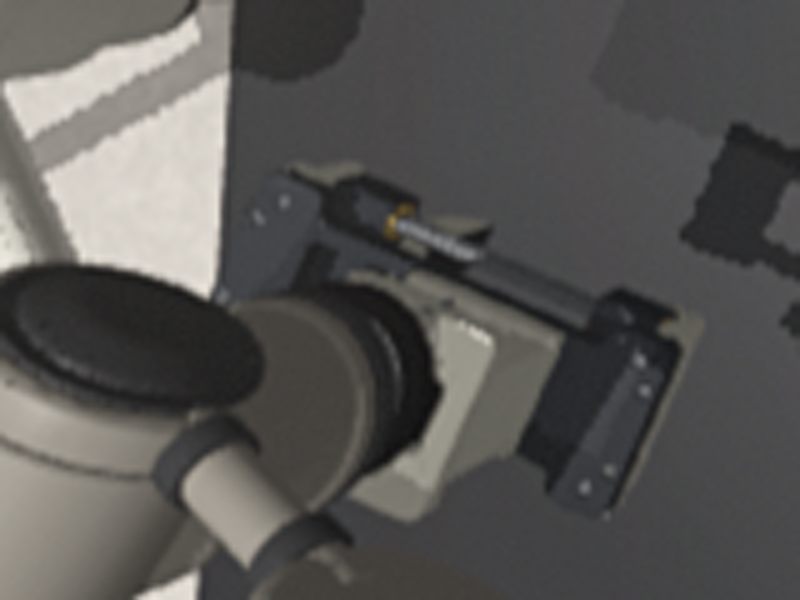

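Run:
```python
from h import *
np.set_printoptions(precision=0,suppress=True)
b=np.load("top0.npz")['d']
for u,v in [(128,350),(124,366),(117,375),(133,345),(52,325),(70,318),(122,345)]: print(u,v,bydepth("top",(u,v),b[v,u]))
s=np.load("side0.npz")['d']
c=np.load("side4.npz")['d']
print("now")
for u,v in [(318,172),(315,178),(330,178),(380,165),(385,168),(388,170),(345,182),(355,178)]: print(u,v,bydepth("side",(u,v),c[v,u]))
b=np.load("side1.npz")['d']
print("img1")
for u,v in [(312,155),(315,160),(330,160),(388,145),(392,150),(390,155)]: print(u,v,bydepth("side",(u,v),b[v,u]))
```

```text
128 350 [[203. 395. 334.]]
124 366 [[171. 402. 333.]]
117 375 [[154. 415. 336.]]
133 345 [[208. 394. 315.]]
52 325 [[254. 555. 334.]]
70 318 [[265. 531. 315.]]
122 345 [[208. 417. 315.]]
now
318 172 [[498. -72. 200.]]
315 178 [[472. -87. 199.]]
330 178 [[ 495. -112.  199.]]
380 165 [[ 616. -160.  203.]]
385 168 [[ 612. -176.  202.]]
388 170 [[ 613. -185.  199.]]
345 182 [[ 528. -128.  182.]]
355 178 [[ 548. -140.  188.]]
img1
312 155 [[481. -71. 247.]]
315 160 [[465. -96. 248.]]
330 160 [[ 491. -115.  245.]]
388 145 [[ 639. -162.  246.]]
392 150 [[ 623. -185.  245.]]
390 155 [[ 613. -187.  237.]]
```

The reported TCP z disagrees with the cameras. In the side view the closed fingertips end at about (350,211), z about 95, above the knob top at 86. The state puts the tips at 58, so the offset is about 38 mm. The offset holds at the start pose and in both later views, and xy agrees within about 3 mm. I'll trust the cameras, open, and go about 38 mm lower.

```bash
python3 -m jog '[0,0,0,0,0, 0,0,0,0,0, 0,0,0,0,0, 0,0,0,0,0, 0,0,0,0,0]'; python3 -m jog '[0,0,0,0,0, 0,0,0,6,0, 0,0,0,6,0, 0,0,0,0,0]'
```

```text
time: 8.6
tool_pos: [555.9, -118.3, 83.0]
tcp_rot: [3.125, -0.0, 1.13]
contact_force: [-0.0, 0.9, -0.6]
grip_width: 35.5
time: 9.0
tool_pos: [555.9, -118.4, 69.9]
tcp_rot: [3.125, -0.0, 1.13]
contact_force: [-0.4, 0.7, -0.1]
grip_width: 67.8
```

```bash
python3 -m jog '[0,0,0,5,0, 0,0,0,5,0, 0,0,0,0,0]'
```

```text
time: 9.3
tool_pos: [555.9, -118.4, 58.5]
tcp_rot: [3.126, 0.0, 1.13]
contact_force: [0.2, 0.3, -0.6]
grip_width: 89.9
```

```bash
python3 -m jog '[0,0,0,5,0, 0,0,0,0,0, 0,0,0,0,0]'
python3 - <<'E'
from h import *
np.set_printoptions(precision=0,suppress=True)
p,d=capture("side"); np.savez("side5.npz",p=p,d=d)
cv2.imwrite("pics/side5.png",cv2.resize(p[140:260,265:425,::-1],None,fx=5,fy=5,interpolation=cv2.INTER_CUBIC))
print(get_obs()['tool_pos'])
for v in range(196,232,3): print(v,*["%d:%.0f,%.0f,%.0f"%((u,)+tuple(bydepth("side",(u,v),d[v,u])[0])) for u in(326,330,334,365,368,371)])
E
```

```text
time: 9.6
tool_pos: [556.0, -118.4, 52.9]
tcp_rot: [3.126, 0.0, 1.13]
contact_force: [-0.0, 0.2, 0.5]
grip_width: 91.8
[ 556. -118.   53.]
196 326:472,-120,166 330:492,-114,155 334:501,-118,153 365:565,-158,141 368:598,-143,121 371:596,-153,126
199 326:484,-109,149 330:488,-117,150 334:493,-125,151 365:601,-132,107 368:597,-144,113 371:598,-152,116
202 326:473,-119,150 330:480,-125,149 334:491,-127,145 365:601,-133,99 368:595,-146,106 371:601,-151,106
205 326:470,-121,144 330:481,-123,140 334:489,-128,138 365:602,-132,89 368:595,-146,98 371:599,-153,99
208 326:473,-119,134 330:480,-125,133 334:630,-3,15 365:599,-135,83 368:593,-148,91 371:604,-150,87
211 326:494,-98,107 330:500,-106,108 334:617,-14,16 365:600,-134,73 368:593,-148,82 371:599,-153,81
214 326:496,-97,98 330:502,-105,98 334:585,-43,33 365:601,-134,63 368:594,-148,73 371:602,-152,71
217 326:498,-95,87 330:500,-106,91 334:582,-46,26 365:615,-125,44 368:596,-148,63 371:681,-97,0
220 326:499,-94,78 330:501,-105,81 334:551,-73,43 365:604,-133,44 368:610,-138,42 371:667,-108,2
223 326:528,-66,42 330:503,-103,71 334:547,-77,38 365:591,-143,45 368:596,-149,45 371:607,-150,41
226 326:519,-75,41 330:530,-79,38 334:529,-93,45 365:588,-146,39 368:596,-149,36 371:602,-154,35
229 326:507,-86,44 330:510,-96,46 334:518,-103,46 365:586,-147,31 368:596,-150,27 371:586,-165,39
```

View pics/side5.png

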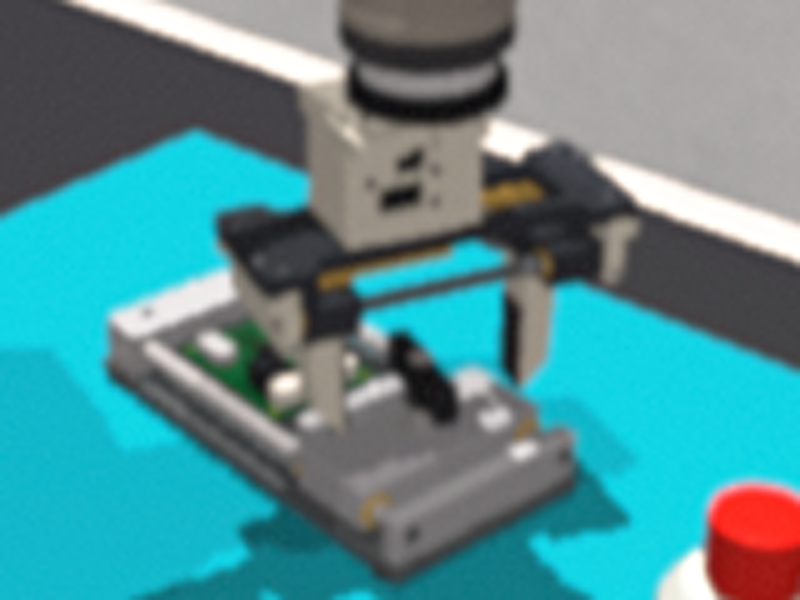

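The left fingertip ends at about (332,224), z about 66, and the right at about (369,217), z about 63, with the bar between them. I'll go 8 mm lower and close.

```bash
python3 -m jog '[0,0,0,4,0, 0,0,0,3,0, 0,0,0,0,0]'; python3 -m jog '[1,0,0,0,0, 1,0,0,0,0, 1,0,0,0,0, 1,0,0,0,0, 1,0,0,0,0]';  python3 -m jog '[1,0,0,0,0, 1,0,0,0,0, 1,0,0,0,0, 1,0,0,0,0, 1,0,0,0,0]'
```

```text
time: 9.95
tool_pos: [556.2, -118.5, 45.6]
tcp_rot: [3.125, 0.0, 1.13]
contact_force: [0.2, 0.4, -0.3]
grip_width: 92.0
time: 10.45
tool_pos: [556.3, -118.5, 45.7]
tcp_rot: [3.125, 0.0, 1.13]
contact_force: [-0.5, 0.2, 0.5]
grip_width: 56.7
time: 10.95
tool_pos: [556.3, -118.5, 45.9]
tcp_rot: [3.125, -0.0, 1.13]
contact_force: [-5.0, 2.4, 1.9]
grip_width: 16.5
```

```bash
python3 -m jog '[1,0,0,0,0, 1,0,0,0,0, 1,0,0,0,0]'
```

```text
time: 11.25
tool_pos: [555.0, -118.1, 45.8]
tcp_rot: [3.128, 0.0, 1.129]
contact_force: [-0.8, -0.1, 0.7]
grip_width: 13.9
```

```bash
python3 -m jog '[1,4.8,-1.5,0,0, 1,4.8,-1.5,0,0, 1,4.8,-1.5,0,0]';python3 -m jog '[1,3.8,-1.2,0,0, 1,2.9,-0.9,0,0, 1,0,0,0,0]'
```

```text
time: 11.55
tool_pos: [557.2, -103.2, 45.8]
tcp_rot: [3.128, 0.001, 1.128]
contact_force: [-1.0, -1.7, 1.8]
grip_width: 13.8
time: 11.85
tool_pos: [558.4, -94.5, 45.8]
tcp_rot: [3.128, 0.001, 1.129]
contact_force: [-1.0, -0.2, 1.4]
grip_width: 13.4
```

```bash
python3 -m jog '[1,3.8,-1.2,0,0, 1,3.8,-1.2,0,0, 1,0,0,0,0]'
python3 - <<'E'
from h import *
p,d=capture("top"); np.savez("top6.npz",p=p,d=d)
cv2.imwrite("pics/top6.png",cv2.resize(p[155:225,285:390,::-1],None,fx=7,fy=7,interpolation=cv2.INTER_CUBIC))
E
```

```text
time: 12.15
tool_pos: [559.7, -86.0, 45.8]
tcp_rot: [3.127, 0.001, 1.129]
contact_force: [-0.4, 0.9, 0.8]
grip_width: 13.7
```

View pics/top6.png

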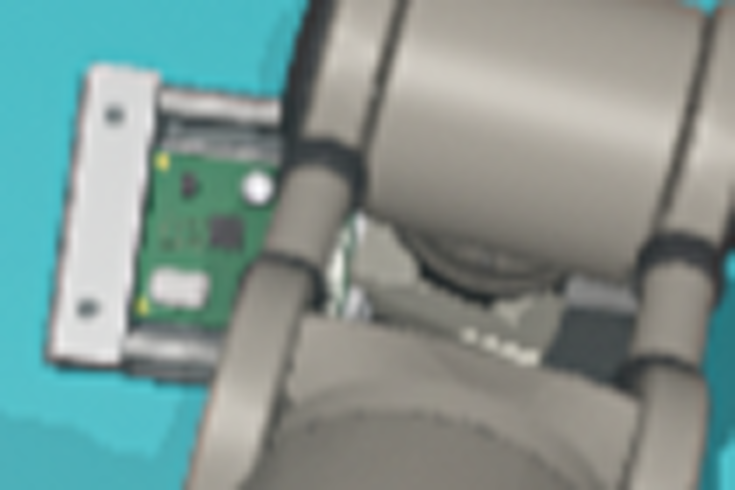

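In the top view the board's yellow dot has moved from zoomed (183,156) to (163,160), so the jaw has pushed the board about 8 mm and it is now at or near the fixed jaw. I'll advance in small steps and watch the force.

```bash
for i in 1; do python3 -m jog '[1,1.9,-0.6,0,0, 1,0,0,0,0]';python3 -m jog '[1,1.9,-0.6,0,0, 1,0,0,0,0]'; python3 -m jog '[1,1.9,-0.6,0,0, 1,0,0,0,0]';  done
```

```text
time: 12.4
tool_pos: [560.0, -83.9, 45.8]
tcp_rot: [3.128, 0.001, 1.129]
contact_force: [-0.7, 1.5, 2.2]
grip_width: 13.8
time: 12.6
tool_pos: [560.2, -82.4, 45.8]
tcp_rot: [3.127, 0.001, 1.129]
contact_force: [-1.2, -1.6, 1.5]
grip_width: 14.1
time: 12.8
tool_pos: [560.4, -81.3, 45.8]
tcp_rot: [3.127, 0.002, 1.129]
contact_force: [-2.0, -3.3, 1.4]
grip_width: 13.6
```

```bash
python3 -m jog '[1,1.9,-0.6,0,0, 1,0,0,0,0]';python3 -m jog '[1,1.9,-0.6,0,0, 1,0,0,0,0]'; python3 -m jog '[1,1.9,-0.6,0,0, 1,0,0,0,0, 1,0,0,0,0]'
```

```text
time: 13.0
tool_pos: [560.6, -80.0, 45.8]
tcp_rot: [3.127, 0.003, 1.129]
contact_force: [-1.7, -3.0, 1.4]
grip_width: 13.9
time: 13.2
tool_pos: [560.7, -78.9, 45.8]
tcp_rot: [3.126, 0.005, 1.129]
contact_force: [-1.6, -4.5, 1.3]
grip_width: 13.8
time: 13.5
tool_pos: [560.8, -78.2, 45.8]
tcp_rot: [3.126, 0.006, 1.128]
contact_force: [-2.0, -3.5, 1.9]
grip_width: 13.8
```

```bash
python3 -m jog '[1,0.8,-0.3,0,6, 1,0.8,-0.4,0,6, 1,0.7,-0.5,0,6]'
```

```text
time: 13.8
tool_pos: [560.6, -77.6, 45.8]
tcp_rot: [3.123, 0.004, 0.806]
contact_force: [-2.7, -7.7, 1.5]
grip_width: 13.9
```

```bash
python3 -m jog '[1,0.3,-0.3,0,6, 1,0.3,-0.4,0,6, 1,0.2,-0.4,0,6]'
```

```text
time: 14.1
tool_pos: [560.3, -77.4, 45.8]
tcp_rot: [3.121, -0.001, 0.481]
contact_force: [-1.6, -5.7, 1.4]
grip_width: 13.7
```

```bash
python3 -m jog '[1,0.2,-0.4,0,6, 1,0.2,-0.5,0,6, 1,0.1,-0.4,0,6]'; python3 -m jog '[1,0,0,0,6, 1,0,0,0,6, 1,0,0,0,6]'
```

```text
time: 14.4
tool_pos: [560.2, -77.2, 45.9]
tcp_rot: [3.121, -0.007, 0.155]
contact_force: [-1.1, -4.5, 0.6]
grip_width: 13.8
time: 14.7
tool_pos: [560.2, -76.9, 45.9]
tcp_rot: [3.125, -0.013, -0.171]
contact_force: [-1.1, -3.0, 1.3]
grip_width: 14.0
```

```bash
python3 -m jog '[1,0,0,0,6, 1,0,0,0,0]'; python3 -c "
from plant import *
o=get_obs();print(o['moment'],o['contact_force'])"
```

```text
time: 14.9
tool_pos: [560.2, -76.8, 45.9]
tcp_rot: [3.126, -0.014, -0.281]
contact_force: [-1.9, -4.4, 1.3]
grip_width: 13.7
[-0.36056247  0.68039696 -0.08385026] [-1.88790811 -4.39832541  1.33249932]
```

```bash
python3 -m jog '[0,0,0,0,0, 0,0,0,0,0, 0,0,0,0,0, 0,0,0,0,0, 0,0,0,0,0]'; python3 -m jog '[0,0,0,0,0, 0,0,0,0,0, 0,0,0,-10,0, 0,0,0,-25,0, 0,0,0,-40,0]'; python3 -m jog '[0,0,0,-40,0, 0,-40,0,-20,0, 0,-45,0,0,0, 0,-45,0,0,0, 0,-45,0,0,0]'
```

```text
time: 15.4
tool_pos: [561.3, -74.8, 45.7]
tcp_rot: [3.129, -0.016, -0.273]
contact_force: [0.2, -0.8, 0.7]
grip_width: 49.2
time: 15.9
tool_pos: [557.0, -72.6, 118.5]
tcp_rot: [3.129, -0.004, -0.272]
contact_force: [0.7, -0.3, -0.1]
grip_width: 88.5
time: 16.4
tool_pos: [391.3, -25.8, 187.4]
tcp_rot: [3.129, -0.025, -0.273]
contact_force: [0.1, -0.1, 0.4]
grip_width: 91.8
```

```bash
python3 -m jog '[0,0,40,0,0, 0,0,40,0,0, 0,0,40,0,0, 0,0,0,0,0]'
python3 - <<'E'
from h import *
for n in ("side","top"):
    p,d=capture(n); np.savez(f"{n}7.npz",p=p,d=d); cv2.imwrite(f"pics/{n}7f.png",p[:,:,::-1])
    x=p[180:260,275:395,::-1] if n=="side" else p[155:225,285:390,::-1]
    cv2.imwrite(f"pics/{n}7.png",cv2.resize(x,None,fx=6 if n=="side" else 7,fy=6 if n=="side" else 7,interpolation=cv2.INTER_CUBIC))
E
```

```text
time: 16.8
tool_pos: [353.0, -140.9, 192.5]
tcp_rot: [3.128, -0.029, -0.265]
contact_force: [-0.0, 0.4, 0.3]
grip_width: 92.0
```

View pics/side7.png

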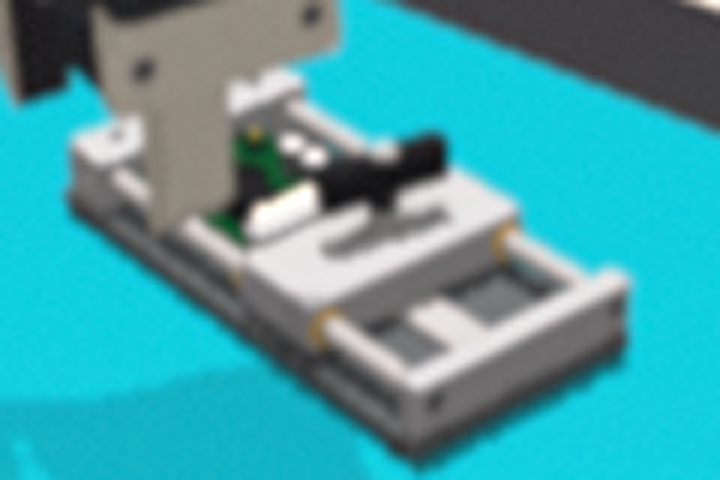

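View pics/top7.png

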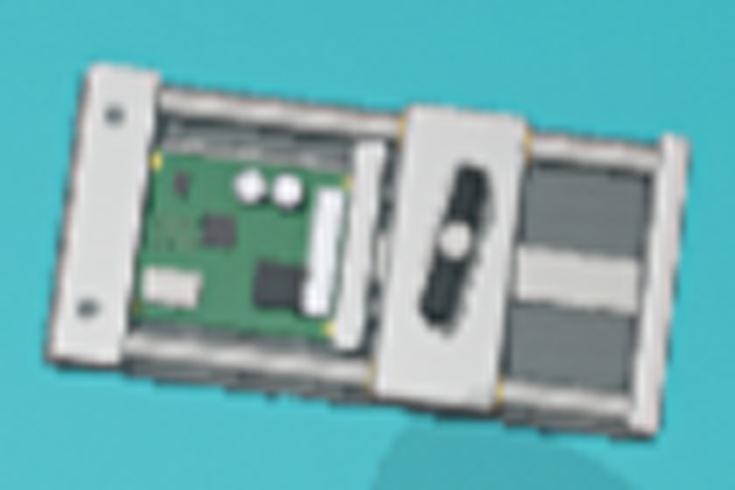

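View pics/top7f.png

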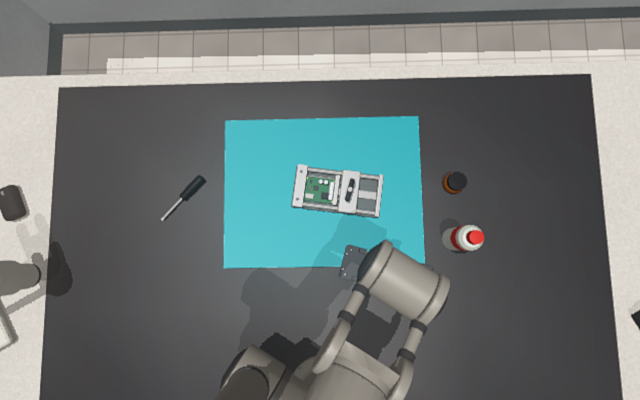

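Run:
```python
from h import *
np.set_printoptions(precision=1,suppress=True)
T=lambda x,y:(285+(x+.5)/7-.5,155+(y+.5)/7-.5)
u=np.array([np.cos(np.radians(81.6)),np.sin(np.radians(81.6))]);w=np.array([-u[1],u[0]])
def H(P): P=P[:,:2]-[565.7,-46]; return np.c_[P@u,P@w]
print("before carr front",H(plane("top",[T(510,118),T(472,402)],46)),"jaw face",H(plane("top",[T(441,152),T(421,357)],44)))
print("now carr front",H(plane("top",[T(406,106),T(375,390)],46)),"jaw face",H(plane("top",[T(358,141),T(332,346)],44)))
print("fixed lip",H(plane("top",[T(160,74),T(120,362)],44)))
for n in(0,7):
    b=np.load(f"top{n}.npz");d=b['d'];hsv=cv2.cvtColor(b['p'],cv2.COLOR_RGB2HSV)
    vv,uu=np.mgrid[174:208,340:384]
    P=np.array([bydepth("top",(x,y),d[y,x])[0] for x,y in zip(uu.ravel(),vv.ravel())]);P=P[(P[:,2]>70)&(P[:,2]<95)]
    r=cv2.minAreaRect(P[:,:2].astype(np.float32));print("bar",r,H(np.array([r[0]])))
    # board edges from green mask: long edges
    roi=(slice(170,206),slice(300,345));m=np.zeros((400,640),np.uint8)
    m[roi]=((hsv[roi][...,0]>45)&(hsv[roi][...,0]<80)&(hsv[roi][...,1]>90))*255
    m=cv2.morphologyEx(m,cv2.MORPH_CLOSE,np.ones((7,7)))
    c=max(cv2.findContours(m,0,2)[0],key=cv2.contourArea);r=cv2.minAreaRect(c);bx=plane("top",cv2.boxPoints(r),28);print("board",r,H(bx))
# yellow dots
D0=plane("top",[T(183,156),T(375,188),T(156,299),T(350,332)],28.5);D7=plane("top",[T(155,160),T(347,182),T(137,305),T(330,328)],28.5)
for D in(D0,D7):
    h=H(D);print(h,"centre",h.mean(0),"yaw deg",np.degrees(np.arctan2(h[0,1]-h[1,1],h[0,0]-h[1,0])),np.degrees(np.arctan2(h[2,1]-h[3,1],h[2,0]-h[3,0])))
```

```text
before carr front [[-49.4 -59.6]
 [-48.1  57.2]] jaw face [[-23.4 -42.6]
 [-25.6  41.5]]
now carr front [[ -7.  -59.3]
 [ -8.9  57.3]] jaw face [[ 10.5 -42.9]
 [ 10.5  41.6]]
fixed lip [[ 94.2 -60.4]
 [ 94.5  58.9]]
bar ((554.7637939453125, -118.14208984375), (63.26639175415039, 14.338391304016113), 64.23902130126953) [[-73.    0.3]]
board ((322.5540771484375, 189.6756591796875), (30.90700912475586, 23.509056091308594), 9.462322235107422) [[ 88.3  34.5]
 [ 86.2 -33.9]
 [ -2.9 -30.2]
 [ -0.3  37.9]]
bar ((560.2855834960938, -78.27882385253906), (13.913893699645996, 62.956844329833984), 73.50647735595703) [[-32.7   0.6]]
board ((318.2795715332031, 189.74380493164062), (26.32533836364746, 23.650775909423828), 6.581944942474365) [[ 92.2  38.6]
 [ 93.6 -30.2]
 [ 17.5 -30.9]
 [ 16.6  37.7]]
[[ 81.5 -30.5]
 [  1.3 -27.2]
 [ 84.6  29.8]
 [  4.   33.3]] centre [42.9  1.4] yaw deg -2.3933429316151873 -2.4517702978701266
[[ 92.7 -27.4]
 [ 13.  -28.2]
 [ 92.   33.3]
 [ 12.3  32.7]] centre [52.5  2.6] yaw deg 0.5689486316403946 0.4257070820253826
```

Run:
```python
from h import *
np.set_printoptions(precision=1,suppress=True)
p,d=capture("top");hsv=cv2.cvtColor(p,cv2.COLOR_RGB2HSV)
o=np.load("top0.npz")['d']; h0=cv2.cvtColor(np.load("top0.npz")['p'],cv2.COLOR_RGB2HSV)
for D,h in((o,h0),(d,hsv)):
    P=np.array([bydepth("top",(x,y),D[y,x])[0] for y in range(172,206) for x in range(302,338) if 45<h[y,x,0]<80 and h[y,x,1]>110])
    P=P[(P[:,2]<34)];A=np.c_[P[:,:2]-P[:,:2].mean(0),np.ones(len(P))];k=np.linalg.lstsq(A,P[:,2],rcond=None)[0];print(len(P),"z",k[2],"slopes rad",np.round(k[:2],3))
print("can",plane("top",(477,237),192))
print(np.abs(p.astype(int)-np.load("top7.npz")['p']).mean(), np.abs(d-np.load("top7.npz")['d'])[155:225,285:390].mean(), get_obs()['time'])
t0=np.load("top0.npz")['p'].astype(int)
for n,(a,b,c,e) in dict(screw=(170,225,155,212),jar=(168,198,438,472),can=(215,260,435,490)).items(): print(n,np.abs(p[a:b,c:e]-t0[a:b,c:e]).mean())
```

```text
Traceback (most recent call last):
ValueError: time passes only in moves, steps and waits
```

```bash
python3 -m jog '[0,0,0,0,0]'
python3 - <<'E'
from h import *
np.set_printoptions(precision=1,suppress=True)
try: p,d=capture("top")
except Exception as e: print(e); z=np.load("top7.npz");p,d=z['p'],z['d']
hsv=cv2.cvtColor(p,cv2.COLOR_RGB2HSV)
o=np.load("top0.npz")['d']; h0=cv2.cvtColor(np.load("top0.npz")['p'],cv2.COLOR_RGB2HSV)
for D,h in((o,h0),(d,hsv)):
    P=np.array([bydepth("top",(x,y),D[y,x])[0] for y in range(172,206) for x in range(302,338) if 45<h[y,x,0]<80 and h[y,x,1]>110])
    P=P[(P[:,2]<34)];A=np.c_[P[:,:2]-P[:,:2].mean(0),np.ones(len(P))];k=np.linalg.lstsq(A,P[:,2],rcond=None)[0];print(len(P),"z",k[2],"slopes rad",np.round(k[:2],3))
print(np.abs(d-np.load("top7.npz")['d'])[155:225,285:390].mean(), get_obs()['time'])
t0=np.load("top0.npz")['p'].astype(int)
for n,(a,b,c,e) in dict(screw=(170,225,155,212),jar=(168,198,438,472),can=(215,260,435,490)).items(): print(n,np.abs(p[a:b,c:e]-t0[a:b,c:e]).mean())
E
```

```text
time: 17.0
tool_pos: [353.6, -137.4, 192.3]
tcp_rot: [3.13, -0.028, -0.263]
contact_force: [-0.2, -0.5, 0.1]
grip_width: 92.1
41 z 28.022922020327247 slopes rad [ 0. -0.]
36 z 28.54162675738803 slopes rad [0. 0.]
12.822877 17.05
screw 0.682615629984051
jar 0.8431372549019608
can 0.7093602693602694
```

The board is flat (z about 28.5, slope 0) and the bystanders haven't changed. But the depth in the holder region differs on average between the last two shots, so I'll check that before handing in.

```bash
python3 -m jog '[0,0,0,0,0]'
python3 - <<'E'
from h import *
p,d=capture("top");z=np.load("top7.npz");r=(slice(155,225),slice(285,390))
D=np.abs(d-z['d'])[r];print((D>5).sum(),(d[r]==0).sum(),(z['d'][r]==0).sum(),np.median(D),np.abs(p[r].astype(int)-z['p'][r]).mean())
cv2.imwrite("pics/top8.png",cv2.resize(p[155:225,285:390,::-1],None,fx=7,fy=7,interpolation=cv2.INTER_CUBIC))
E
```

```text
time: 17.15
tool_pos: [354.0, -136.4, 192.4]
tcp_rot: [3.13, -0.028, -0.261]
contact_force: [0.3, -0.1, -0.9]
grip_width: 91.6
887 23 34 2.1362915 0.49020408163265305
```

View pics/top8.png

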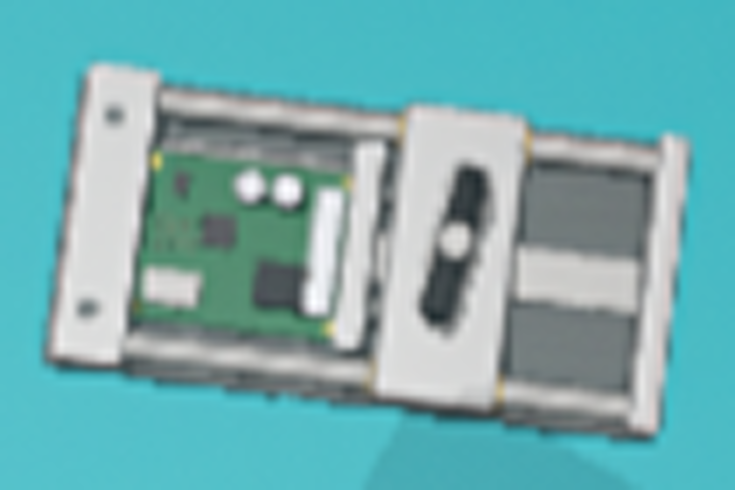

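The new top view matches the last one (mean pixel difference 0.5), so the depth change is dropouts and edge noise. The carriage is still at about (450,250) zoomed and the board is square against the fixed jaw. I'm handing in.

```bash
python3 -c "
from plant import *
print(close_job())"
```

```text
the job is handed in; nothing more can be done
None
```

The board is clamped and the job is handed in, at about 17 s of the 34 s allowed. I gripped the knob's bar, slid the carriage about 40 mm until the board met the fixed jaw and the spring took up, and turned the knob clockwise while holding it there. Then I let go and backed the arm away.

**Last checks, from the top camera after letting go**
- **Sprung jaw:** pressed back about 6 mm.
- **Knob:** at about 1.71 rad, which is tight.
- **Board:** flat (tilt about 0), square within about 0.01 rad, and up against the fixed jaw. Its centre measured x = 52.5 mm, close to the 53 mm limit. The fixed jaw's lip also read 2.4 mm too far along x, so the true centre is about 50 mm.
- **Carriage:** did not move between two pictures 0.3 s apart.
- **Bystanders:** can, jar and screwdriver are unchanged in the pictures.

**What failed or disagreed**
- **Reported height:** the robot's reported TCP height, taken with the 25 mm fingertip offset, put the fingertips about 38 mm lower than both cameras showed. My first close on the knob shut on air above it. I went by the cameras and the second grasp held, at 13.9 mm for a 14 mm bar.
- **Early descent:** the arm drifted about 12 mm sideways and tilted about 0.03 rad without any contact. I corrected the position and moved more slowly after that.
- **Depth noise:** two late depth pictures differed on average around the holder. The colour pictures matched, so I took it for sensor noise.

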